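# Knock a stuck ingot out of its mould sleeve

### The job

A cast brass ingot is stuck in the upright sleeve of the knock-out stand. Take the square-handled drift from the punch block, feel its rod into the sleeve and press slowly and gently until the ingot drops out below into the stand's tray. Then stand the drift back in its hole in the block, fully down, let go of it, and leave the other things where they are.

Things in the scene. Friction and masses are not known exactly. Their poses are not given: they have to be found in the camera images.
- stand: Fixed knock-out stand, origin under its centre on the table, z up. Four corner posts on a tray carry a green plate 110 mm square, top 101 mm up. In its 40 mm opening hangs an upright steel sleeve: flange 50 mm across, flat top 109 mm up; 60 mm long barrel 26 mm across; plain 12 mm bore right through, no chamfer.
- stand_top (a point): On the stand's centre line, level with the flange's top. The sleeve is clamped off centre: its upright bore axis is off this point by up to 6 mm along the stand's x and up to 6 mm along its y, anew each time, and no reading shows it. Find it by eye or by feel: the rod's tip, slid lightly over the flat flange, drops in.
- sleeve (a joint): How far the sleeve is pressed down on its stiff springs, m: 0 at rest, growing downwards, springs back when released. It takes about 5 N to start it and then 9 N per mm; more than 2.2 mm (some 25 N, from the flange and the ingot together) overloads it.
- sleeve_foot (a point): On the stand's centre line, level with the barrel's lower end, 49 mm above the table. The brass ingot (10.5 mm thick, 30 mm long, tapered ends, 18 g) sits in the bore, its top 28 mm below the flange's top, on two damped spring shoes: the faster it is pushed, the harder it resists. 8 to 14 N at 10 mm/s. It drops out when its top is within 8 mm of this level.
- tray: Fixed shallow tray under the stand, 120 x 120 mm outside, origin at the centre of its underside; floor 4 mm and rim 18 mm above the table. Empty at the start; the ingot drops into it and is to lie here.
- drift: Loose tool, 70 to 110 g: steel rod 10 mm in diameter, 55 mm long, flat tip; above it a collar 22 mm across, 6 mm thick; then a square wooden handle 18 x 18 x 52 mm. Origin at the tip, z up to the handle, x and y square to its flats. It stands in the block, collar on the block's top. With its collar down on the flange its tip is 5 mm above the barrel's lower end and the ingot is out.
- drift_handle (a point): Centre of the square handle, 87 mm above the tip of the drift.
- drift_tip (a point): Centre of the drift's flat tip.
- block: Fixed wooden block, 60 (x) x 180 (y) x 70 (z) mm, origin at the centre of its underside, with three upright 16 mm holes through it at y = -55, 0 and +55 mm, x = 0. The drift and two bystander punches stand in them, in any order, all lower than 130 mm.
- jar: closed glass jar, 70 mm across, 110 mm tall; origin at the underside. Leave it alone.
- pliers: pliers lying flat with red grips, 165 mm long; origin at the underside. Leave it alone.
- punch_ball: bystander punch with a ball-shaped wooden head, standing in the block; origin at the tip of its shank. Leave it alone.
- punch_flat: bystander punch with a flared all-steel head, standing in the block; origin at the tip of its shank. Leave it alone.
- tin: open metal cup, 80 mm across; origin at the underside. Leave it alone.
- file: hand tool with a handle, 200 mm long, lying; origin at the underside. Leave it alone.
- stake: steel block 60 x 60 x 35 mm; origin at the underside. Leave it alone.
Things that resemble listed ones, but are neither listed nor needed, are in the scene too. What is shaped like the stand but blue or red is not meant.

How it is judged:
By the outcome, as a careful person would: the job done as asked, in the order asked, and still so for the second after the job is handed in, with the robot touching nothing.
It also fails if it takes over 72 s, if anything falls off the work surface, if the arm or the gripper's body presses on something with over 40 N, if the wrist force passes 120 N, or if a joint passes its speed limit or range.

### The arm

A 6-joint arm with a two-finger parallel gripper is mounted at the origin on the work surface. World frame = base frame: x ahead of the robot, y to its left, z up, the work surface at z = 0. Lengths are in mm, angles in degrees, forces in N, time in s.
With the tool pointing down it reaches from about 300 to 850 mm from the base axis. Payload 4.2 kg.
Tool frame: the origin (TCP) lies at the very end of the fingers, on their centre line; the grasp point (between the pads) lies 19 mm behind it (env.grasp_offset is the distance from the TCP to the grasp point, in mm); z points along the fingers, y is the line along which they close (so a half turn about z gives the same grasp; the last joint's range is limited). The gripper opens to 91 mm and grips with 3 to 60 N. Pads are 32 mm wide; open, the fingers measure 118 mm over their backs; the gripper's body (76 mm by 178 mm) begins 60 mm behind the grasp point.
Start: joints at [-74.026, 18.312, 89.639, -0, 72.044, -1.146], TCP at [169.268, -549.538, 213.976] pointing down, gripper open.
Joint ranges: [-177.97, 177.97], [-48.28, 115.42], [12.27, 149.76], [-77.06, 257.06], [2.81, 150.46], [-146.56, 146.56]. Speed limits (degrees/s): [147.25, 147.25, 180, 180, 180, 180].

### API

Orientations are given as [roll, pitch, yaw] about the fixed x, y, z axes, in that order (R = Rz(yaw) Ry(pitch) Rx(roll)).
In Python, from workcell import env gives the robot as it stands. The module is installed in compiled form; this text tells all that it offers.
- The arm moves only by the tool send_rows, never from a script. Its argument "motion" is a list of rows, each an object of numbers: "tx", "ty", "tz": the shift along the tool's x, y, z in units of 500 mm (1.0 is 500 mm); "rx", "ry", "rz": the turn, a rotation vector about the tool's x, y, z in units of 30 degrees (1.0 is 30 degrees); "gripper": the closure, from -1 (fully open) to 1 (shut). In form: [{"tx": .., "ty": .., "tz": .., "rx": .., "ry": .., "rz": .., "gripper": ..}, ...]. A call has 1 to 12 rows; each row shifts and turns the commanded pose from where the row before left it, along the tool's axes as they then stand; what a row does not reach is not made up. A row lasts 1/8 s, in which the tool goes at most 62.5 mm and 10.7 degrees, less where a joint would pass 70% of its speed; a pose out of reach is approached as far as the arm can. A call with a number of a shift or a turn outside -1 to 1 is refused whole. A call with a gripper value outside its range is refused whole. The fingers move at their own pace and stop on an object; "grip_force" is the grip in N (left out, the last holds). Time passes only in rows, so rows that do not move let the fingers close. It gives the time, the measured TCP pose, the force, the opening and the grip force at its end, in the units of the state.
- env.state(): the state, without advancing time (a new reading comes with each control period).
- env.grab_frame(name): name is "scene" or "side" or "wrist"; returns a dict with "frame" (480x640x3 uint8, red, green, blue), "vertical_fov" (degrees; the focal length in pixels is half the picture's height over the tangent of half this angle, whatever the lens; pixels are square), "cx", "cy" (the principal point, pixels), "k1" (the pictures are not rectified: a ray, as slopes to the right and down, at radius r is drawn at 1 + k1 r^2 times it, then the intrinsics apply), "rvec" (rotation vector, rad) and "tvec" (3), from world to camera coordinates, as OpenCV has them; the wrist camera has in their place "T_tool_cam" (4x4, takes a point from camera to tool coordinates, whose origin is the TCP and whose axes are the flange's). Camera axes: x right, y down, z forward; pixel columns grow to the right and rows downward; lengths in mm; the calibration is good to about 2 mm. A picture is of the moment at which its call begins: read the wrist's pose just before it. There is no depth.
- env.job_done(): hands the job in; it is judged then, once.
The state is a dict: "time_s": time; "qpos": joint angles; "qvel": joint speeds; "effort": joint torques, N m; "ee_pos": TCP position; "ee_rot": TCP orientation; "force": force on the tool from outside, world axes, zero at the start; "torque": the same for the moment, N m; "gripper_width": finger opening in mm; "gripper_force": force on a finger pad.
Only numpy, scipy, OpenCV 4.12 (cv2) and the standard library are available. Lean on these libraries where they do the work, as an engineer would, in place of code of your own. Each camera call takes 0.05 s, during which the arm holds its last target. There are 200 camera calls.

## Working session

There is one attempt and no reset: what is moved stays moved. The work goes in short steps, Python scripts to look and compute and a tool call to move; the robot and the scene stay as the last step left them, time stands still between calls to the robot, and variables do not carry over. Pictures are saved under pics/ and viewed, at most 10 in all, crops included, and the job is handed in when it is done.

Besides the shell and the picture viewer there is one more tool, called by a JSON object that holds its "name" and its "arguments". send_rows: Moves the arm, as the interface text tells. Shifts and turns lie within -1 to 1; 1 stands for 500 mm of shift or 30 degrees of turn. Its arguments: {"type":"object","properties":{"motion":{"type":"array"},"grip_force":{"type":"number"}},"required":["motion"]}

```bash
mkdir -p pics
cat > h.py <<'E'
import numpy as np, cv2
from workcell import env
from scipy.spatial.transform import Rotation as R
def grab(n):
    s=env.state(); f=env.grab_frame(n); f['s']=s; return f
def save(f,name,crop=None,scale=1):
    im=f['frame'][:,:,::-1]
    if crop: x0,y0,x1,y1=crop; im=im[y0:y1,x0:x1]
    cv2.imwrite('pics/'+name,cv2.resize(im,None,fx=scale,fy=scale,interpolation=cv2.INTER_CUBIC))
def cam(f):
    if 'rvec' in f:
        Rw=cv2.Rodrigues(np.array(f['rvec'],float))[0]; t=np.array(f['tvec'],float).ravel()
        return Rw.T, -Rw.T@t
    T=np.array(f['T_tool_cam']); s=f['s']; Rt=R.from_euler('xyz',s['ee_rot'],degrees=True).as_matrix()
    return Rt@T[:3,:3], Rt@T[:3,3]+np.array(s['ee_pos'])
def foc(f): return 240/np.tan(np.radians(f['vertical_fov']/2))
def ray(f,u,v):
    F=foc(f); d=np.array([(u-f['cx'])/F,(v-f['cy'])/F]); p=d.copy()
    for _ in range(20): p=d/(1+f['k1']*(p@p))
    A,c=cam(f); return c, A@np.array([p[0],p[1],1])
def onz(f,u,v,z):
    c,d=ray(f,u,v); return c+d*(z-c[2])/d[2]
def proj(f,P):
    A,c=cam(f); q=A.T@(np.array(P,float)-c); p=q[:2]/q[2]; p=p*(1+f['k1']*(p@p)); return p*foc(f)+[f['cx'],f['cy']]
E
python3 - <<'E'
from h import *
for n in ('scene','side'):
    f=grab(n); save(f,n+'0.png'); print(n,cam(f)[1],f['k1'],foc(f))
print(env.state())
E
```

```text
scene [1016.64194837 -224.93217854 1108.15331852] -0.029001558536519558 497.97002255771685
side [-124.90093601  921.83842351  876.32921871] -0.12797233777365205 488.4453602432946
{'time_s': 0.1, 'qpos': array([-7.40258371e+01,  1.83483113e+01,  8.96996959e+01,  6.98547562e-04,
        7.20433978e+01, -1.14663598e+00]), 'qvel': array([ 0.06922738, -0.06377212, -0.11107301,  0.06585139, -0.05471183,
       -0.00032118]), 'effort': array([ 7.02780289e-04, -4.13331699e+01, -2.32508111e+01,  7.29790097e-02,
        4.22123086e-02, -6.59314787e-05]), 'ee_pos': array([ 169.14615779, -549.08692277,  213.19911329]), 'ee_rot': array([-1.79908627e+02, -2.49317114e-03,  1.71205810e+01]), 'force': array([ 0.2876813 , -0.75308139,  0.20269179]), 'torque': array([-0.01163416,  0.00533138,  0.00484065]), 'gripper_force': 0.0, 'gripper_width': 91.15283914382098}
```

View pics/scene0.png

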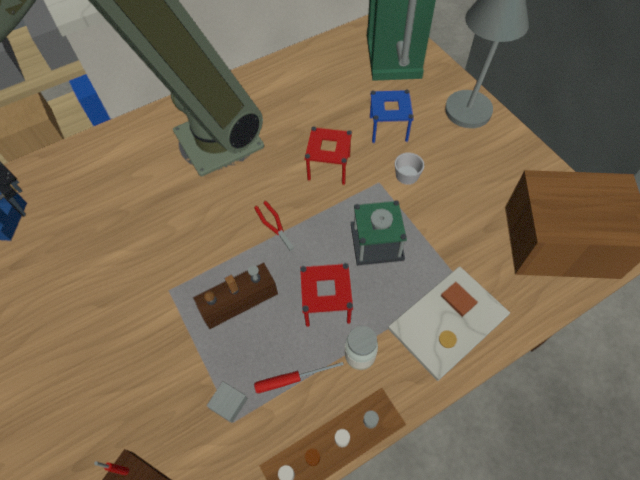

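View pics/side0.png

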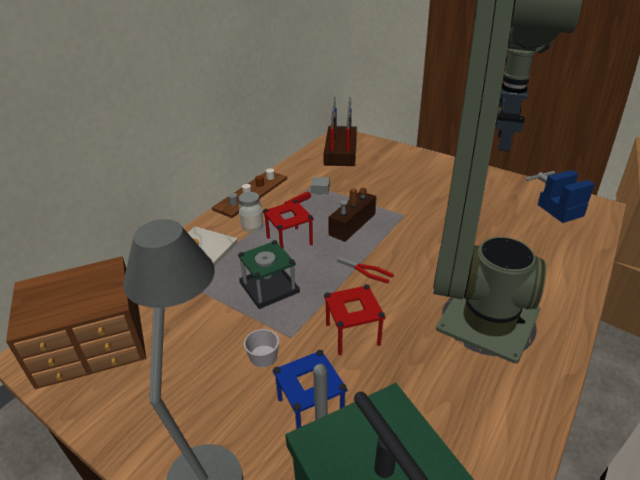

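The scene view shows the green stand at (380,222), with its flange at (382,217). The block is at (235,293) with a ball head at (209,296), a wooden square handle at (231,283) and a steel head at (253,272). Next I work out rough positions.

Run:
```python
from h import *
f=grab('scene'); g=grab('side'); 
save(f,'c1.png',(180,190,430,340),3.2)
for n,fr,box in (('sc',f,(330,180,430,280)),('si',g,(220,220,320,320))):
    x0,y0,x1,y1=box; im=fr['frame'][y0:y1,x0:x1].astype(int)
    m=((im[...,1]>im[...,0]*1.4)&(im[...,1]>im[...,2]*1.15)).astype('uint8')
    c=max(cv2.findContours(m,0,2)[0],key=cv2.contourArea); r=cv2.approxPolyDP(cv2.convexHull(c),4,True).reshape(-1,2)+[x0,y0]
    print(n,r.tolist()); P=np.array([onz(fr,u,v,101) for u,v in r]);print(P.round(1)); print(P.mean(0))
for nm,u,v,z in (('flange sc',382,217,109),('drift',231,278,135),('ball',209,296,110),('flat',253,270,110)):
    print(nm,onz(f,u,v,z).round(1))
for u,v in ((194,294),(267,264),(276,287),(203,321)): print('blk',onz(f,u,v,70).round(1))
print('flange si',onz(g,265,258,109).round(1))
```

```text
sc [[398, 205], [405, 239], [360, 244], [355, 209], [387, 202]]
[[518.2 263.4 101. ]
 [605.  221.8 101. ]
 [561.1 125.1 101. ]
 [473.  168.1 101. ]
 [496.9 245.7 101. ]]
[530.8299028  204.83081551 101.        ]
si [[277, 243], [294, 264], [256, 279], [239, 256]]
[[550.2 131.9 101. ]
 [460.7 178.4 101. ]
 [504.8 274.2 101. ]
 [599.2 228.6 101. ]]
[528.70862401 203.27181946 101.        ]
flange sc [530.3 207.2 109. ]
drift [ 500.8 -171.1  135. ]
ball [ 501.7 -229.8  110. ]
flat [ 495.5 -118.8  110. ]
blk [ 458.6 -257.2   70. ]
blk [477.8 -79.3  70. ]
blk [541.  -89.3  70. ]
blk [ 529.1 -266.3   70. ]
flange si [530.4 206.3 109. ]
```

View pics/c1.png

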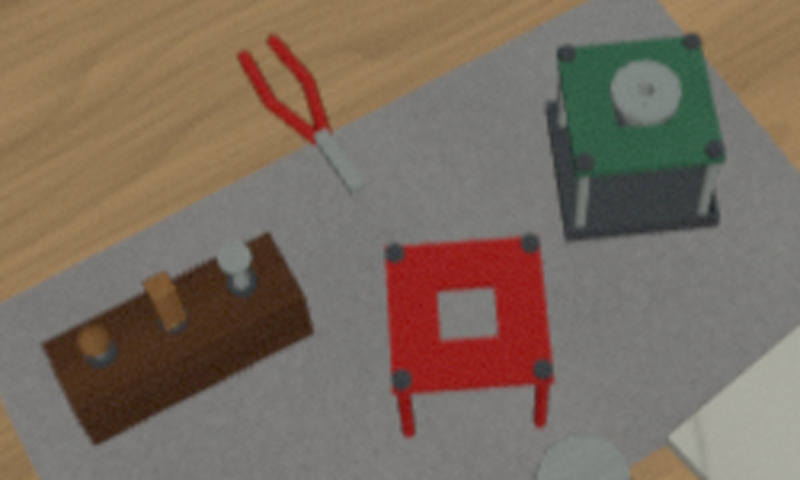

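The crop confirms that the drift is the middle tool (square wooden handle) and that the green stand with the sleeve flange is at upper right. I'll hover over the drift and look with the wrist camera.

```bash
cat >> h.py <<'E'
def plan(pos,yaw,n,start=None):
    """n equal rows (world-straight) from the present pose to pos, yaw with the tool kept pointing down"""
    s=env.state(); p=np.array(s['ee_pos']); y0=s['ee_rot'][2]
    d=(np.array(pos)-p)/n; dy=((yaw-y0+180)%360-180)/n
    for i in range(n):
        a=np.radians(y0+i*dy); c,q=np.cos(a),np.sin(a)
        print('{"tx":%.4f,"ty":%.4f,"tz":%.4f,"rz":%.4f},'%((c*d[0]+q*d[1])/500,(q*d[0]-c*d[1])/500,-d[2]/500,-dy/30))
E
python3 -c "
from h import *
plan([490,-172,260],85,9)"
```

```text
{"tx":0.0928,"ty":-0.0591,"tz":-0.0103,"rz":-0.2514},
{"tx":0.0998,"ty":-0.0464,"tz":-0.0103,"rz":-0.2514},
{"tx":0.1050,"ty":-0.0329,"tz":-0.0103,"rz":-0.2514},
{"tx":0.1084,"ty":-0.0189,"tz":-0.0103,"rz":-0.2514},
{"tx":0.1100,"ty":-0.0045,"tz":-0.0103,"rz":-0.2514},
{"tx":0.1096,"ty":0.0100,"tz":-0.0103,"rz":-0.2514},
{"tx":0.1073,"ty":0.0243,"tz":-0.0103,"rz":-0.2514},
{"tx":0.1032,"ty":0.0382,"tz":-0.0103,"rz":-0.2514},
{"tx":0.0973,"ty":0.0514,"tz":-0.0103,"rz":-0.2514},
```

{"name": "send_rows", "arguments": {"motion": [{"tx": 0.093, "ty": -0.059, "tz": -0.01, "rz": -0.25}, {"tx": 0.1, "ty": -0.046, "tz": -0.01, "rz": -0.25}, {"tx": 0.105, "ty": -0.033, "tz": -0.01, "rz": -0.25}, {"tx": 0.108, "ty": -0.019, "tz": -0.01, "rz": -0.25}, {"tx": 0.11, "ty": -0.005, "tz": -0.01, "rz": -0.25}, {"tx": 0.11, "ty": 0.01, "tz": -0.01, "rz": -0.25}, {"tx": 0.107, "ty": 0.024, "tz": -0.01, "rz": -0.25}, {"tx": 0.103, "ty": 0.038, "tz": -0.01, "rz": -0.25}, {"tx": 0.097, "ty": 0.051, "tz": -0.01, "rz": -0.25}, {}, {}, {}]}}

```text
invalid input at $.motion[0]: expected keys tx, ty, tz, rx, ry, rz, gripper
```

Run:
```python
from h import *
f=grab('wrist'); save(f,'w1.png'); s=f['s']; print(s['ee_pos'],s['ee_rot'],s['force'],cam(f)[1],s['qpos'])
print(proj(f,[501,-172,128]),f['k1'],foc(f), proj(f,[490,-172,0]))
```

```text
[ 169.19550882 -549.23727264  213.44240566] [-1.79938878e+02 -1.43457511e-03  1.71222225e+01] [-0.33579707 -0.42361847  0.41130353] [ 232.02120647 -530.13726301  384.49943276] [-7.40249668e+01  1.83379452e+01  8.96791333e+01  2.21353294e-04
  7.20440599e+01 -1.14725840e+00]
[-254.54006661 -665.77969085] -0.012480682404229717 406.6607802004626 [ -33.59343236 -339.15226057]
```

View pics/w1.png

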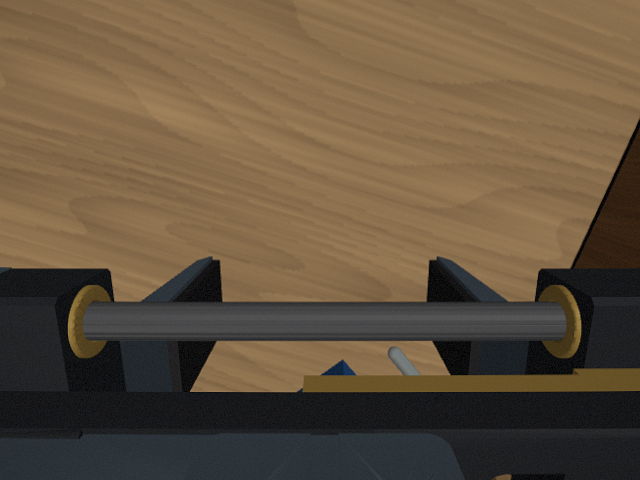

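The move was refused because each row needs all its keys. The picture only shows bare table ahead of the fingers, so the wrist camera looks out along tool +x. I'll replan so the drift sits under the camera.

```bash
sed -i 's|"rz":%.4f},|"rx":0,"ry":0,"rz":%.4f,"gripper":-1},|' h.py
python3 -c "
from h import *
plan([497,-237,260],85,8)"
```

```text
{"tx":0.1013,"ty":-0.0505,"tz":-0.0116,"rx":0,"ry":0,"rz":-0.2828,"gripper":-1},
{"tx":0.1076,"ty":-0.0350,"tz":-0.0116,"rx":0,"ry":0,"rz":-0.2828,"gripper":-1},
{"tx":0.1116,"ty":-0.0187,"tz":-0.0116,"rx":0,"ry":0,"rz":-0.2828,"gripper":-1},
{"tx":0.1132,"ty":-0.0021,"tz":-0.0116,"rx":0,"ry":0,"rz":-0.2828,"gripper":-1},
{"tx":0.1122,"ty":0.0147,"tz":-0.0116,"rx":0,"ry":0,"rz":-0.2828,"gripper":-1},
{"tx":0.1088,"ty":0.0311,"tz":-0.0116,"rx":0,"ry":0,"rz":-0.2828,"gripper":-1},
{"tx":0.1031,"ty":0.0468,"tz":-0.0116,"rx":0,"ry":0,"rz":-0.2828,"gripper":-1},
{"tx":0.0950,"ty":0.0615,"tz":-0.0116,"rx":0,"ry":0,"rz":-0.2828,"gripper":-1},
```

{"name": "send_rows", "arguments": {"motion": [{"tx": 0.101, "ty": -0.05, "tz": -0.012, "rx": 0, "ry": 0, "rz": -0.283, "gripper": -1}, {"tx": 0.108, "ty": -0.035, "tz": -0.012, "rx": 0, "ry": 0, "rz": -0.283, "gripper": -1}, {"tx": 0.112, "ty": -0.019, "tz": -0.012, "rx": 0, "ry": 0, "rz": -0.283, "gripper": -1}, {"tx": 0.113, "ty": -0.002, "tz": -0.012, "rx": 0, "ry": 0, "rz": -0.283, "gripper": -1}, {"tx": 0.112, "ty": 0.015, "tz": -0.012, "rx": 0, "ry": 0, "rz": -0.283, "gripper": -1}, {"tx": 0.109, "ty": 0.031, "tz": -0.012, "rx": 0, "ry": 0, "rz": -0.283, "gripper": -1}, {"tx": 0.103, "ty": 0.047, "tz": -0.012, "rx": 0, "ry": 0, "rz": -0.283, "gripper": -1}, {"tx": 0.095, "ty": 0.061, "tz": -0.012, "rx": 0, "ry": 0, "rz": -0.283, "gripper": -1}, {"tx": 0, "ty": 0, "tz": 0, "rx": 0, "ry": 0, "rz": 0, "gripper": -1}, {"tx": 0, "ty": 0, "tz": 0, "rx": 0, "ry": 0, "rz": 0, "gripper": -1}]}}

```text
time_s: 1.5
ee_pos: [496.6, -237.4, 261.6]
ee_rot: [-179.9, 0.0, 85.0]
force: [0.5, -0.3, -0.0]
gripper_width: 91.0
gripper_force: 0.0
```

Run:
```python
from h import *
f=grab('wrist'); save(f,'w2.png'); s=f['s']; print(s['ee_pos'],s['ee_rot'],s['force'],cam(f)[1],s['qpos'])
print(proj(f,[501,-172,128]), proj(f,[501,-172,70]))
```

```text
[ 496.5951833  -237.40004524  261.63494013] [-1.79941560e+02  2.09181086e-02  8.50311187e+01] [ 0.48979459 -0.26771267 -0.04516973] [ 502.57095138 -172.06285781  432.66639281] [-2.67224943e+01  1.45985614e+01  8.80211996e+01 -4.20968073e-02
  7.74267680e+01 -2.17444217e+01]
[321.94159449 142.45439779] [322.28626626 142.43778297]
```

View pics/w2.png

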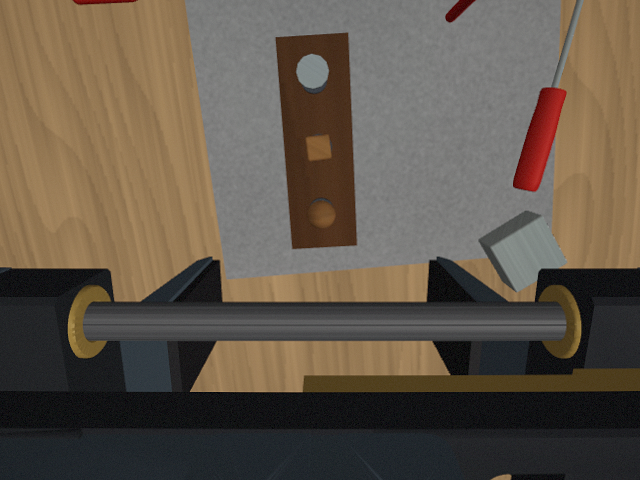

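The view looks almost straight down on the block: handle square at (319,148), ball at (321,212), steel head at (312,71). I'll measure the handle's centre and turn.

Run:
```python
from h import *
f=grab('wrist')
x0,y0=300,130; im=f['frame'][y0:167,x0:340].astype(int)
m=(im.sum(2)>1.35*np.median(f['frame'][170:190,310:330].astype(int).sum(2))).astype('uint8')
c=max(cv2.findContours(m,0,2)[0],key=cv2.contourArea); r=cv2.minAreaRect(c); print(r)
P=np.array([onz(f,u+x0,v+y0,128) for u,v in cv2.boxPoints(r)])[:,:2]
print(P.round(1),P.mean(0)); e=np.diff(P,axis=0); print(np.degrees(np.arctan2(e[:,1],e[:,0])),np.linalg.norm(e,axis=1))
# block yaw
b=f['frame'].astype(int); mm=((b[...,0]<110)&(b[...,0]>b[...,2]*1.6)).astype('uint8'); mm[:25]=0;mm[255:]=0;mm[:,:265]=0;mm[:,365:]=0
mm=cv2.morphologyEx(mm,3,np.ones((5,5)))
c=max(cv2.findContours(mm,0,2)[0],key=cv2.contourArea); B=cv2.boxPoints(cv2.minAreaRect(c)); B=np.array([onz(f,u,v,70) for u,v in B])[:,:2];print(B.round(1),B.mean(0))
```

```text
((18.707693099975586, 16.66153907775879), (23.566598892211914, 23.566600799560547), 82.87498474121094)
[[ 489.2 -167.1]
 [ 506.3 -166.6]
 [ 507.  -183.3]
 [ 489.7 -183.9]] [ 498.0724069  -175.24756841]
[   1.8639534   -87.52646615 -178.04484574] [17.10553685 16.7824498  17.32731611]
[[ 470.   -84.6]
 [ 528.8  -86.3]
 [ 528.  -265.7]
 [ 461.9 -264.3]] [ 497.18231741 -175.23767163]
```

```bash
python3 -c "
from h import *
plan([498,-175.3,160],92.1,4)"
```

```text
{"tx":0.0314,"ty":-0.0018,"tz":0.0509,"rx":0,"ry":0,"rz":-0.0597,"gripper":-1},
{"tx":0.0314,"ty":-0.0008,"tz":0.0509,"rx":0,"ry":0,"rz":-0.0597,"gripper":-1},
{"tx":0.0314,"ty":0.0001,"tz":0.0509,"rx":0,"ry":0,"rz":-0.0597,"gripper":-1},
{"tx":0.0314,"ty":0.0011,"tz":0.0509,"rx":0,"ry":0,"rz":-0.0597,"gripper":-1},
```

{"name": "send_rows", "arguments": {"motion": [{"tx": 0.0314, "ty": -0.0018, "tz": 0.05, "rx": 0, "ry": 0, "rz": -0.06, "gripper": -1}, {"tx": 0.0314, "ty": -0.0008, "tz": 0.05, "rx": 0, "ry": 0, "rz": -0.06, "gripper": -1}, {"tx": 0.0314, "ty": 0, "tz": 0.05, "rx": 0, "ry": 0, "rz": -0.06, "gripper": -1}, {"tx": 0.0314, "ty": 0.001, "tz": 0.05, "rx": 0, "ry": 0, "rz": -0.06, "gripper": -1}, {"tx": 0, "ty": 0, "tz": 0.05, "rx": 0, "ry": 0, "rz": 0, "gripper": -1}, {"tx": 0, "ty": 0, "tz": 0.05, "rx": 0, "ry": 0, "rz": 0, "gripper": -1}, {"tx": 0, "ty": 0, "tz": 0.05, "rx": 0, "ry": 0, "rz": 0, "gripper": -1}, {"tx": 0, "ty": 0, "tz": 0, "rx": 0, "ry": 0, "rz": 0, "gripper": -1}, {"tx": 0, "ty": 0, "tz": 0, "rx": 0, "ry": 0, "rz": 0, "gripper": -1}]}}

```text
time_s: 2.72
ee_pos: [498.9, -175.5, 87.8]
ee_rot: [179.9, 0.0, 92.2]
force: [0.6, -0.4, -0.4]
gripper_width: 90.8
gripper_force: 0.0
```

{"name": "send_rows", "arguments": {"motion": [{"tx": 0, "ty": -0.0018, "tz": 0, "rx": 0, "ry": 0, "rz": 0, "gripper": 1}, {"tx": 0, "ty": 0, "tz": 0, "rx": 0, "ry": 0, "rz": 0, "gripper": 1}, {"tx": 0, "ty": 0, "tz": 0, "rx": 0, "ry": 0, "rz": 0, "gripper": 1}, {"tx": 0, "ty": 0, "tz": 0, "rx": 0, "ry": 0, "rz": 0, "gripper": 1}, {"tx": 0, "ty": 0, "tz": 0, "rx": 0, "ry": 0, "rz": 0, "gripper": 1}, {"tx": 0, "ty": 0, "tz": 0, "rx": 0, "ry": 0, "rz": 0, "gripper": 1}, {"tx": 0, "ty": 0, "tz": 0, "rx": 0, "ry": 0, "rz": 0, "gripper": 1}, {"tx": 0, "ty": 0, "tz": 0, "rx": 0, "ry": 0, "rz": 0, "gripper": 1}], "grip_force": 50}}

```text
time_s: 3.72
ee_pos: [497.7, -174.5, 86.8]
ee_rot: [-180.0, 0.0, 92.2]
force: [0.0, -0.3, -0.2]
gripper_width: 17.7
gripper_force: 50.0
```

{"name": "send_rows", "arguments": {"motion": [{"tx": 0, "ty": 0, "tz": -0.02, "rx": 0, "ry": 0, "rz": 0, "gripper": 1}, {"tx": 0, "ty": 0, "tz": -0.045, "rx": 0, "ry": 0, "rz": 0, "gripper": 1}, {"tx": 0, "ty": 0, "tz": -0.045, "rx": 0, "ry": 0, "rz": 0, "gripper": 1}, {"tx": 0, "ty": 0, "tz": -0.045, "rx": 0, "ry": 0, "rz": 0, "gripper": 1}, {"tx": 0, "ty": 0, "tz": -0.045, "rx": 0, "ry": 0, "rz": 0, "gripper": 1}, {"tx": 0, "ty": 0, "tz": -0.045, "rx": 0, "ry": 0, "rz": 0, "gripper": 1}, {"tx": 0, "ty": 0, "tz": 0, "rx": 0, "ry": 0, "rz": 0, "gripper": 1}]}}

```text
time_s: 4.6
ee_pos: [498.8, -175.0, 211.5]
ee_rot: [179.8, 0.1, 92.2]
force: [0.1, 0.1, -1.3]
gripper_width: 17.8
gripper_force: 50.0
```

```bash
python3 -c "
from h import *
print(env.state()['ee_pos'],env.state()['force'],env.state()['gripper_width'])
plan([530,138,212],92.2,7)"
```

```text
[ 498.82237308 -174.96872643  211.53290193] [ 0.12401225  0.1332639  -1.30920375] 17.795293943413625
{"tx":0.0890,"ty":0.0124,"tz":-0.0001,"rx":0,"ry":0,"rz":0.0002,"gripper":-1},
{"tx":0.0890,"ty":0.0124,"tz":-0.0001,"rx":0,"ry":0,"rz":0.0002,"gripper":-1},
{"tx":0.0890,"ty":0.0124,"tz":-0.0001,"rx":0,"ry":0,"rz":0.0002,"gripper":-1},
{"tx":0.0890,"ty":0.0124,"tz":-0.0001,"rx":0,"ry":0,"rz":0.0002,"gripper":-1},
{"tx":0.0890,"ty":0.0124,"tz":-0.0001,"rx":0,"ry":0,"rz":0.0002,"gripper":-1},
{"tx":0.0890,"ty":0.0124,"tz":-0.0001,"rx":0,"ry":0,"rz":0.0002,"gripper":-1},
{"tx":0.0890,"ty":0.0123,"tz":-0.0001,"rx":0,"ry":0,"rz":0.0002,"gripper":-1},
```

{"name": "send_rows", "arguments": {"motion": [{"tx": 0.045, "ty": 0.006, "tz": 0, "rx": 0, "ry": 0, "rz": 0, "gripper": 1}, {"tx": 0.089, "ty": 0.0125, "tz": 0, "rx": 0, "ry": 0, "rz": 0, "gripper": 1}, {"tx": 0.089, "ty": 0.0125, "tz": 0, "rx": 0, "ry": 0, "rz": 0, "gripper": 1}, {"tx": 0.089, "ty": 0.0125, "tz": 0, "rx": 0, "ry": 0, "rz": 0, "gripper": 1}, {"tx": 0.089, "ty": 0.0125, "tz": 0, "rx": 0, "ry": 0, "rz": 0, "gripper": 1}, {"tx": 0.089, "ty": 0.0125, "tz": 0, "rx": 0, "ry": 0, "rz": 0, "gripper": 1}, {"tx": 0.089, "ty": 0.0125, "tz": 0, "rx": 0, "ry": 0, "rz": 0, "gripper": 1}, {"tx": 0.044, "ty": 0.006, "tz": 0, "rx": 0, "ry": 0, "rz": 0, "gripper": 1}, {"tx": 0, "ty": 0, "tz": 0, "rx": 0, "ry": 0, "rz": 0, "gripper": 1}, {"tx": 0, "ty": 0, "tz": 0, "rx": 0, "ry": 0, "rz": 0, "gripper": 1}, {"tx": 0, "ty": 0, "tz": 0, "rx": 0, "ry": 0, "rz": 0, "gripper": 1}]}}

```text
time_s: 5.98
ee_pos: [528.9, 137.4, 209.2]
ee_rot: [-180.0, 0.0, 92.2]
force: [-0.1, -0.4, -0.3]
gripper_width: 17.6
gripper_force: 50.0
```

Run:
```python
from h import *
f=grab('wrist'); s=f['s']; print(s['ee_pos'],s['ee_rot'],s['force'])
u,v=proj(f,[530,206,109]); print(u,v); x0,y0=int(u)-80,max(int(v)-70,0); print(x0,y0)
save(f,'w3.png',(x0,y0,x0+160,y0+140),4)
```

```text
[528.88705043 137.37133545 209.21170385] [-1.79969421e+02  2.75961901e-02  9.21667983e+01] [-0.11051311 -0.40905906 -0.32432916]
329.3546591932902 137.61241821823964
249 67
```

View pics/w3.png

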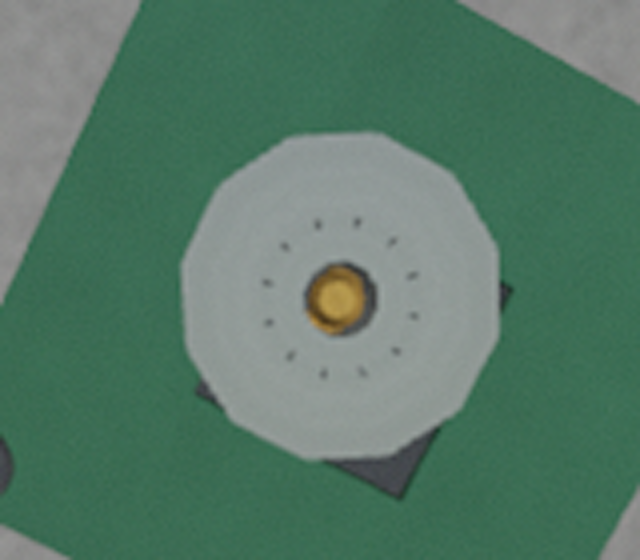

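The flange fills (182–500, 132–460) in the crop. The bore is at crop (341,298) with the brass in it, so about (334,141) in the full picture. I'll measure it from the flange's outline and the bore's rim.

Run:
```python
from h import *
for k in range(2):
    f=grab('wrist'); x0,y0=285,90; b=f['frame'][y0:190,x0:385].astype(int)
    m=((abs(b[...,0]-b[...,1])<25)&(b.sum(2)>330)).astype('uint8')
    cs,_=cv2.findContours(m,cv2.RETR_CCOMP,cv2.CHAIN_APPROX_NONE)
    cs=sorted(cs,key=cv2.contourArea)[::-1][:2]
    for c in cs:
        (u,v),r=cv2.minEnclosingCircle(c); M=cv2.moments(c); U,V=M['m10']/M['m00'],M['m01']/M['m00']
        print((u+x0,v+y0),r,(U+x0,V+y0),onz(f,U+x0,V+y0,109).round(2), cv2.contourArea(c))
    print(f['s']['ee_pos'],f['s']['ee_rot'])
```

```text
(333.5, 140.5) 41.5993766784668 (333.54949955405806, 140.64073596934563) [532.9  204.25 109.  ] 5045.5
(333.61999893188477, 141.38000106811523) 9.970495223999023 (333.6491841491841, 141.40034965034965) [532.98 203.78 109.  ] 286.0
[528.96008559 137.41286745 209.32152657] [-1.79984162e+02  2.16669695e-02  9.21635881e+01]
(333.5, 140.62345504760742) 41.719581604003906 (333.343026333201, 140.80977901283578) [532.89 204.26 109.  ] 5038.0
(333.61999893188477, 141.61999893188477) 9.970495223999023 (333.5563339171045, 141.5353181552831) [533.05 203.81 109.  ] 285.5
[529.05286926 137.51597627 209.4305175 ] [-1.79999062e+02  1.40599300e-02  9.21658419e+01]
```

{"name": "send_rows", "arguments": {"motion": [{"tx": 0.0434, "ty": 0.0042, "tz": 0, "rx": 0, "ry": 0, "rz": 0, "gripper": 1}, {"tx": 0.0453, "ty": 0.0041, "tz": 0, "rx": 0, "ry": 0, "rz": 0, "gripper": 1}, {"tx": 0.045, "ty": 0.0041, "tz": 0, "rx": 0, "ry": 0, "rz": 0, "gripper": 1}, {"tx": 0, "ty": 0, "tz": 0.02, "rx": 0, "ry": 0, "rz": 0, "gripper": 1}, {"tx": 0, "ty": 0, "tz": 0.018, "rx": 0, "ry": 0, "rz": 0, "gripper": 1}, {"tx": 0, "ty": 0, "tz": 0, "rx": 0, "ry": 0, "rz": 0, "gripper": 1}, {"tx": 0, "ty": 0, "tz": 0, "rx": 0, "ry": 0, "rz": 0, "gripper": 1}, {"tx": 0, "ty": 0, "tz": 0, "rx": 0, "ry": 0, "rz": 0, "gripper": 1}]}}

```text
time_s: 7.12
ee_pos: [532.9, 205.2, 190.8]
ee_rot: [180.0, -0.0, 92.2]
force: [0.5, -0.3, -0.6]
gripper_width: 17.6
gripper_force: 50.0
```

Run:
```python
from h import *
a=[]
for k in range(4):
    f=grab('side'); s=f['s']; a.append(np.r_[s['ee_pos'],s['ee_rot'],s['force']])
print(np.array(a).round(2))
```

```text
[[ 5.3289e+02  2.0522e+02  1.9079e+02  1.7996e+02 -1.0000e-02  9.2210e+01
   4.8000e-01 -2.9000e-01 -6.3000e-01]
 [ 5.3288e+02  2.0526e+02  1.9079e+02  1.7996e+02 -1.0000e-02  9.2220e+01
   1.3800e+00 -1.2000e-01 -7.4000e-01]
 [ 5.3285e+02  2.0533e+02  1.9076e+02  1.7996e+02 -1.0000e-02  9.2220e+01
  -1.4000e-01  3.0000e-01 -1.2300e+00]
 [ 5.3282e+02  2.0538e+02  1.9073e+02  1.7996e+02 -0.0000e+00  9.2230e+01
   6.0000e-01 -1.0400e+00 -8.9000e-01]]
```

{"name": "send_rows", "arguments": {"motion": [{"tx": -0.0014, "ty": -0.0002, "tz": 0.004, "rx": 0, "ry": 0, "rz": 0, "gripper": 1}, {"tx": 0, "ty": 0, "tz": 0.004, "rx": 0, "ry": 0, "rz": 0, "gripper": 1}, {"tx": 0, "ty": 0, "tz": 0.004, "rx": 0, "ry": 0, "rz": 0, "gripper": 1}, {"tx": 0, "ty": 0, "tz": 0.004, "rx": 0, "ry": 0, "rz": 0, "gripper": 1}, {"tx": 0, "ty": 0, "tz": 0.002, "rx": 0, "ry": 0, "rz": 0, "gripper": 1}, {"tx": 0, "ty": 0, "tz": 0.002, "rx": 0, "ry": 0, "rz": 0, "gripper": 1}, {"tx": 0, "ty": 0, "tz": 0.002, "rx": 0, "ry": 0, "rz": 0, "gripper": 1}, {"tx": 0, "ty": 0, "tz": 0, "rx": 0, "ry": 0, "rz": 0, "gripper": 1}, {"tx": 0, "ty": 0, "tz": 0, "rx": 0, "ry": 0, "rz": 0, "gripper": 1}]}}

```text
time_s: 8.45
ee_pos: [532.6, 204.8, 179.5]
ee_rot: [180.0, 0.0, 92.2]
force: [-0.8, -0.4, -0.9]
gripper_width: 17.5
gripper_force: 50.0
```

{"name": "send_rows", "arguments": {"motion": [{"tx": 0, "ty": 0, "tz": 0.0015, "rx": 0, "ry": 0, "rz": 0, "gripper": 1}, {"tx": 0, "ty": 0, "tz": 0.0015, "rx": 0, "ry": 0, "rz": 0, "gripper": 1}, {"tx": 0, "ty": 0, "tz": 0, "rx": 0, "ry": 0, "rz": 0, "gripper": 1}]}}

```text
time_s: 8.82
ee_pos: [532.5, 204.7, 177.8]
ee_rot: [-180.0, 0.0, 92.2]
force: [-0.1, -0.2, -1.2]
gripper_width: 17.9
gripper_force: 50.0
```

{"name": "send_rows", "arguments": {"motion": [{"tx": 0, "ty": 0, "tz": 0.002, "rx": 0, "ry": 0, "rz": 0, "gripper": 1}, {"tx": 0, "ty": 0, "tz": 0.002, "rx": 0, "ry": 0, "rz": 0, "gripper": 1}, {"tx": 0, "ty": 0, "tz": 0.002, "rx": 0, "ry": 0, "rz": 0, "gripper": 1}, {"tx": 0, "ty": 0, "tz": 0, "rx": 0, "ry": 0, "rz": 0, "gripper": 1}]}}

```text
time_s: 9.32
ee_pos: [532.5, 204.7, 174.8]
ee_rot: [-180.0, 0.0, 92.2]
force: [0.5, -0.0, 0.0]
gripper_width: 17.7
gripper_force: 50.0
```

The rod is in the bore, with no force to speak of. I'll go on down to just above the ingot.

{"name": "send_rows", "arguments": {"motion": [{"tx": 0, "ty": 0, "tz": 0.003, "rx": 0, "ry": 0, "rz": 0, "gripper": 1}, {"tx": 0, "ty": 0, "tz": 0.003, "rx": 0, "ry": 0, "rz": 0, "gripper": 1}, {"tx": 0, "ty": 0, "tz": 0.003, "rx": 0, "ry": 0, "rz": 0, "gripper": 1}, {"tx": 0, "ty": 0, "tz": 0.003, "rx": 0, "ry": 0, "rz": 0, "gripper": 1}, {"tx": 0, "ty": 0, "tz": 0.003, "rx": 0, "ry": 0, "rz": 0, "gripper": 1}, {"tx": 0, "ty": 0, "tz": 0.003, "rx": 0, "ry": 0, "rz": 0, "gripper": 1}, {"tx": 0, "ty": 0, "tz": 0.003, "rx": 0, "ry": 0, "rz": 0, "gripper": 1}, {"tx": 0, "ty": 0, "tz": 0.003, "rx": 0, "ry": 0, "rz": 0, "gripper": 1}, {"tx": 0, "ty": 0, "tz": 0.003, "rx": 0, "ry": 0, "rz": 0, "gripper": 1}, {"tx": 0, "ty": 0, "tz": 0.003, "rx": 0, "ry": 0, "rz": 0, "gripper": 1}, {"tx": 0, "ty": 0, "tz": 0.003, "rx": 0, "ry": 0, "rz": 0, "gripper": 1}, {"tx": 0, "ty": 0, "tz": 0.003, "rx": 0, "ry": 0, "rz": 0, "gripper": 1}]}}

```text
time_s: 10.82
ee_pos: [532.6, 204.8, 156.8]
ee_rot: [180.0, 0.0, 92.2]
force: [0.0, 0.2, -1.3]
gripper_width: 18.1
gripper_force: 50.0
```

{"name": "send_rows", "arguments": {"motion": [{"tx": 0, "ty": 0, "tz": 0.0015, "rx": 0, "ry": 0, "rz": 0, "gripper": 1}, {"tx": 0, "ty": 0, "tz": 0.0015, "rx": 0, "ry": 0, "rz": 0, "gripper": 1}, {"tx": 0, "ty": 0, "tz": 0.0015, "rx": 0, "ry": 0, "rz": 0, "gripper": 1}, {"tx": 0, "ty": 0, "tz": 0.0015, "rx": 0, "ry": 0, "rz": 0, "gripper": 1}, {"tx": 0, "ty": 0, "tz": 0.0015, "rx": 0, "ry": 0, "rz": 0, "gripper": 1}, {"tx": 0, "ty": 0, "tz": 0.0015, "rx": 0, "ry": 0, "rz": 0, "gripper": 1}, {"tx": 0, "ty": 0, "tz": 0.0015, "rx": 0, "ry": 0, "rz": 0, "gripper": 1}, {"tx": 0, "ty": 0, "tz": 0.0015, "rx": 0, "ry": 0, "rz": 0, "gripper": 1}]}}

```text
time_s: 11.82
ee_pos: [532.7, 204.8, 151.1]
ee_rot: [180.0, 0.0, 92.2]
force: [-0.7, -0.9, 0.4]
gripper_width: 17.5
gripper_force: 50.0
```

{"name": "send_rows", "arguments": {"motion": [{"tx": 0, "ty": 0, "tz": 0.0015, "rx": 0, "ry": 0, "rz": 0, "gripper": 1}, {"tx": 0, "ty": 0, "tz": 0.0015, "rx": 0, "ry": 0, "rz": 0, "gripper": 1}, {"tx": 0, "ty": 0, "tz": 0.0015, "rx": 0, "ry": 0, "rz": 0, "gripper": 1}, {"tx": 0, "ty": 0, "tz": 0.0015, "rx": 0, "ry": 0, "rz": 0, "gripper": 1}]}}

```text
time_s: 12.32
ee_pos: [532.6, 204.7, 147.9]
ee_rot: [180.0, 0.0, 92.2]
force: [-0.8, -1.0, 1.7]
gripper_width: 17.9
gripper_force: 50.0
```

{"name": "send_rows", "arguments": {"motion": [{"tx": 0, "ty": 0, "tz": 0.0015, "rx": 0, "ry": 0, "rz": 0, "gripper": 1}, {"tx": 0, "ty": 0, "tz": 0.0015, "rx": 0, "ry": 0, "rz": 0, "gripper": 1}, {"tx": 0, "ty": 0, "tz": 0.0015, "rx": 0, "ry": 0, "rz": 0, "gripper": 1}, {"tx": 0, "ty": 0, "tz": 0.0015, "rx": 0, "ry": 0, "rz": 0, "gripper": 1}, {"tx": 0, "ty": 0, "tz": 0.0015, "rx": 0, "ry": 0, "rz": 0, "gripper": 1}, {"tx": 0, "ty": 0, "tz": 0.0015, "rx": 0, "ry": 0, "rz": 0, "gripper": 1}]}}

```text
time_s: 13.08
ee_pos: [533.6, 205.0, 145.3]
ee_rot: [179.8, -0.0, 92.2]
force: [-0.6, -0.7, 10.0]
gripper_width: 17.5
gripper_force: 50.0
```

{"name": "send_rows", "arguments": {"motion": [{"tx": 0, "ty": 0, "tz": 0.0013, "rx": 0, "ry": 0, "rz": 0, "gripper": 1}, {"tx": 0, "ty": 0, "tz": 0.0013, "rx": 0, "ry": 0, "rz": 0, "gripper": 1}, {"tx": 0, "ty": 0, "tz": 0.0013, "rx": 0, "ry": 0, "rz": 0, "gripper": 1}, {"tx": 0, "ty": 0, "tz": 0.0013, "rx": 0, "ry": 0, "rz": 0, "gripper": 1}, {"tx": 0, "ty": 0, "tz": 0.0013, "rx": 0, "ry": 0, "rz": 0, "gripper": 1}, {"tx": 0, "ty": 0, "tz": 0.0013, "rx": 0, "ry": 0, "rz": 0, "gripper": 1}]}}

```text
time_s: 13.82
ee_pos: [533.7, 204.9, 141.3]
ee_rot: [179.8, -0.0, 92.2]
force: [-1.7, -0.8, 8.4]
gripper_width: 17.7
gripper_force: 50.0
```

{"name": "send_rows", "arguments": {"motion": [{"tx": 0, "ty": 0, "tz": 0.0013, "rx": 0, "ry": 0, "rz": 0, "gripper": 1}, {"tx": 0, "ty": 0, "tz": 0.0013, "rx": 0, "ry": 0, "rz": 0, "gripper": 1}, {"tx": 0, "ty": 0, "tz": 0.0013, "rx": 0, "ry": 0, "rz": 0, "gripper": 1}, {"tx": 0, "ty": 0, "tz": 0.0013, "rx": 0, "ry": 0, "rz": 0, "gripper": 1}, {"tx": 0, "ty": 0, "tz": 0.0013, "rx": 0, "ry": 0, "rz": 0, "gripper": 1}, {"tx": 0, "ty": 0, "tz": 0.0013, "rx": 0, "ry": 0, "rz": 0, "gripper": 1}, {"tx": 0, "ty": 0, "tz": 0.0013, "rx": 0, "ry": 0, "rz": 0, "gripper": 1}, {"tx": 0, "ty": 0, "tz": 0.0013, "rx": 0, "ry": 0, "rz": 0, "gripper": 1}]}}

```text
time_s: 14.82
ee_pos: [533.5, 204.8, 135.7]
ee_rot: [179.8, -0.0, 92.2]
force: [-1.1, -0.9, 6.6]
gripper_width: 18.3
gripper_force: 50.0
```

{"name": "send_rows", "arguments": {"motion": [{"tx": 0, "ty": 0, "tz": 0.0012, "rx": 0, "ry": 0, "rz": 0, "gripper": 1}, {"tx": 0, "ty": 0, "tz": 0.0012, "rx": 0, "ry": 0, "rz": 0, "gripper": 1}, {"tx": 0, "ty": 0, "tz": 0.0012, "rx": 0, "ry": 0, "rz": 0, "gripper": 1}, {"tx": 0, "ty": 0, "tz": 0.0012, "rx": 0, "ry": 0, "rz": 0, "gripper": 1}, {"tx": 0, "ty": 0, "tz": 0.0012, "rx": 0, "ry": 0, "rz": 0, "gripper": 1}, {"tx": 0, "ty": 0, "tz": 0.0012, "rx": 0, "ry": 0, "rz": 0, "gripper": 1}, {"tx": 0, "ty": 0, "tz": 0.0012, "rx": 0, "ry": 0, "rz": 0, "gripper": 1}]}}

```text
time_s: 15.7
ee_pos: [532.5, 204.7, 129.9]
ee_rot: [-180.0, 0.0, 92.2]
force: [-0.4, -0.7, -1.5]
gripper_width: 17.8
gripper_force: 50.0
```

The force fell back to zero, so the ingot has probably dropped. I'll check the tray.

Run:
```python
from h import *
ims=[]
for n,p in (('scene',[533,204,30]),('side',[533,204,30])):
    f=grab(n); u,v=map(int,proj(f,p)); c=f['frame'][v-50:v+50,u-50:u+50,::-1]; ims.append(cv2.resize(c,(400,400),interpolation=2))
    b=c.astype(int); m=(b[...,2]>b[...,0]*1.9)&(b[...,1]>b[...,0]*1.3)&(b[...,2]>90); ys,xs=np.nonzero(m); print(n,m.sum(),(xs.mean()+u-50,ys.mean()+v-50) if m.any() else '')
    if m.any(): print(onz(f,xs.mean()+u-50,ys.mean()+v-50,9))
cv2.imwrite('pics/t.png',np.hstack(ims))
```

```text
scene 49 (np.float64(382.6938775510204), np.float64(200.69387755102042))
[439.89480302 281.32976266   9.        ]
side 1163 (np.float64(245.94582975064486), np.float64(306.2450558899398))
[534.10042874 292.78926494   9.        ]
```

View pics/t.png

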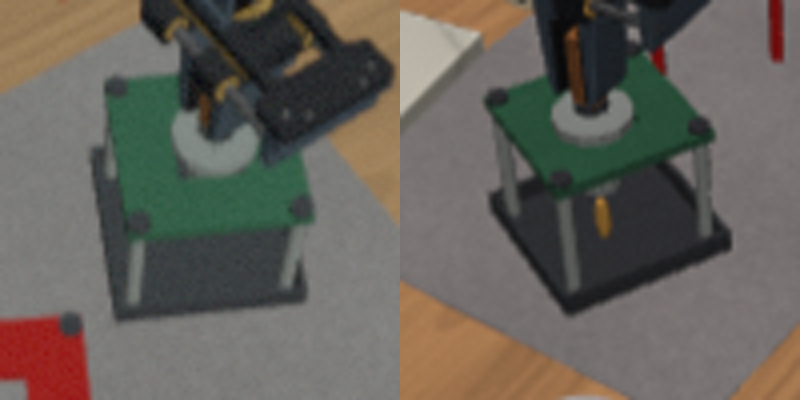

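The side half shows the brass under the barrel at crop (603,217). It could be hanging or standing in the tray, so I'll compare projected heights.

Run:
```python
from h import *
f=grab('side'); u,v=map(int,proj(f,[533,204,30])); b=f['frame'][v-20:v+30,u-20:u+25].astype(int)
m=((b[...,0]>b[...,2]*1.9)&(b[...,1]>b[...,2]*1.2)&(b[...,0]>90)).astype('uint8'); ys,xs=np.nonzero(m); print(m.sum(),ys.min()+v-20,ys.max()+v-20,xs.mean()+u-20)
for z in (4,14,24,34,49,57): print(z,proj(f,[533,204,z]).round(1))
print(env.state()['force'],env.state()['ee_pos'])
```

```text
25 279 288 267.12
4 [268.1 288.1]
14 [267.8 285.2]
24 [267.5 282.4]
34 [267.2 279.5]
49 [266.7 275.2]
57 [266.5 272.9]
[ 0.49735554  0.69988944 -0.51433945] [532.5677873  204.73433208 130.05084727]
```

The brass spans z ≈ 4–35 mm, so the ingot is out and standing on the tray floor. Next I draw the drift straight up.

{"name": "send_rows", "arguments": {"motion": [{"tx": 0, "ty": 0, "tz": -0.006, "rx": 0, "ry": 0, "rz": 0, "gripper": 1}, {"tx": 0, "ty": 0, "tz": -0.015, "rx": 0, "ry": 0, "rz": 0, "gripper": 1}, {"tx": 0, "ty": 0, "tz": -0.02, "rx": 0, "ry": 0, "rz": 0, "gripper": 1}, {"tx": 0, "ty": 0, "tz": -0.02, "rx": 0, "ry": 0, "rz": 0, "gripper": 1}, {"tx": 0, "ty": 0, "tz": -0.02, "rx": 0, "ry": 0, "rz": 0, "gripper": 1}, {"tx": 0, "ty": 0, "tz": -0.02, "rx": 0, "ry": 0, "rz": 0, "gripper": 1}, {"tx": 0, "ty": 0, "tz": -0.02, "rx": 0, "ry": 0, "rz": 0, "gripper": 1}, {"tx": 0, "ty": 0, "tz": -0.025, "rx": 0, "ry": 0, "rz": 0, "gripper": 1}, {"tx": 0, "ty": 0, "tz": -0.02, "rx": 0, "ry": 0, "rz": 0, "gripper": 1}, {"tx": 0, "ty": 0, "tz": 0, "rx": 0, "ry": 0, "rz": 0, "gripper": 1}, {"tx": 0, "ty": 0, "tz": 0, "rx": 0, "ry": 0, "rz": 0, "gripper": 1}]}}

```text
time_s: 17.23
ee_pos: [532.3, 204.7, 212.8]
ee_rot: [-180.0, 0.0, 92.2]
force: [-0.2, -0.5, -0.7]
gripper_width: 17.5
gripper_force: 50.0
```

```bash
python3 -c "
from h import *
s=env.state();print(s['ee_pos'],s['ee_rot'],s['force'])
plan([497.7,-174.8,212],92.2,8)" | head -2
python3 - <<'E'
import sys; sys.path.insert(0,'.')
from h import *
f=grab('side'); u,v=map(int,proj(f,[533,204,20])); b=f['frame'][v-30:v+30,u-40:u+40].astype(int)
m=((b[...,0]>b[...,2]*1.9)&(b[...,1]>b[...,2]*1.2)&(b[...,0]>90)); ys,xs=np.nonzero(m); print(m.sum(),ys.min()+v-30,ys.max()+v-30,xs.mean()+u-40)
E
```

```text
[532.34814934 204.66556821 212.78892605] [-1.79961218e+02  1.76926562e-02  9.22394390e+01] [-0.17120436 -0.52038855 -0.70588939]
{"tx":-0.0945,"ty":-0.0124,"tz":0.0002,"rx":0,"ry":0,"rz":0.0002,"gripper":-1},
71 279 312 243.76056338028167
```

{"name": "send_rows", "arguments": {"motion": [{"tx": -0.045, "ty": -0.006, "tz": 0, "rx": 0, "ry": 0, "rz": 0, "gripper": 1}, {"tx": -0.0945, "ty": -0.0124, "tz": 0, "rx": 0, "ry": 0, "rz": 0, "gripper": 1}, {"tx": -0.0945, "ty": -0.0124, "tz": 0, "rx": 0, "ry": 0, "rz": 0, "gripper": 1}, {"tx": -0.0945, "ty": -0.0124, "tz": 0, "rx": 0, "ry": 0, "rz": 0, "gripper": 1}, {"tx": -0.0945, "ty": -0.0124, "tz": 0, "rx": 0, "ry": 0, "rz": 0, "gripper": 1}, {"tx": -0.0945, "ty": -0.0124, "tz": 0, "rx": 0, "ry": 0, "rz": 0, "gripper": 1}, {"tx": -0.0945, "ty": -0.0124, "tz": 0, "rx": 0, "ry": 0, "rz": 0, "gripper": 1}, {"tx": -0.0945, "ty": -0.0124, "tz": 0, "rx": 0, "ry": 0, "rz": 0, "gripper": 1}, {"tx": -0.0495, "ty": -0.0064, "tz": 0, "rx": 0, "ry": 0, "rz": 0, "gripper": 1}, {"tx": 0, "ty": 0, "tz": 0, "rx": 0, "ry": 0, "rz": 0, "gripper": 1}, {"tx": 0, "ty": 0, "tz": 0, "rx": 0, "ry": 0, "rz": 0, "gripper": 1}, {"tx": 0, "ty": 0, "tz": 0, "rx": 0, "ry": 0, "rz": 0, "gripper": 1}]}}

```text
time_s: 18.77
ee_pos: [497.7, -174.0, 213.1]
ee_rot: [-180.0, -0.0, 92.3]
force: [-0.2, -0.2, -0.9]
gripper_width: 17.6
gripper_force: 50.0
```

{"name": "send_rows", "arguments": {"motion": [{"tx": -0.0014, "ty": 0, "tz": 0.03, "rx": 0, "ry": 0, "rz": 0, "gripper": 1}, {"tx": 0, "ty": 0, "tz": 0.04, "rx": 0, "ry": 0, "rz": 0, "gripper": 1}, {"tx": 0, "ty": 0, "tz": 0.04, "rx": 0, "ry": 0, "rz": 0, "gripper": 1}, {"tx": 0, "ty": 0, "tz": 0.014, "rx": 0, "ry": 0, "rz": 0, "gripper": 1}, {"tx": 0, "ty": 0, "tz": 0.005, "rx": 0, "ry": 0, "rz": 0, "gripper": 1}, {"tx": 0, "ty": 0, "tz": 0.005, "rx": 0, "ry": 0, "rz": 0, "gripper": 1}, {"tx": 0, "ty": 0, "tz": 0.005, "rx": 0, "ry": 0, "rz": 0, "gripper": 1}, {"tx": 0, "ty": 0, "tz": 0.005, "rx": 0, "ry": 0, "rz": 0, "gripper": 1}, {"tx": 0, "ty": 0, "tz": 0, "rx": 0, "ry": 0, "rz": 0, "gripper": 1}]}}

```text
time_s: 19.9
ee_pos: [497.7, -175.6, 141.1]
ee_rot: [-180.0, 0.0, 92.2]
force: [-0.2, 0.1, -1.3]
gripper_width: 17.8
gripper_force: 50.0
```

{"name": "send_rows", "arguments": {"motion": [{"tx": 0.0008, "ty": 0, "tz": 0.005, "rx": 0, "ry": 0, "rz": 0, "gripper": 1}, {"tx": 0, "ty": 0, "tz": 0.005, "rx": 0, "ry": 0, "rz": 0, "gripper": 1}, {"tx": 0, "ty": 0, "tz": 0.005, "rx": 0, "ry": 0, "rz": 0, "gripper": 1}]}}

```text
time_s: 20.27
ee_pos: [497.8, -175.2, 133.5]
ee_rot: [180.0, 0.0, 92.2]
force: [-0.5, -0.1, -0.6]
gripper_width: 17.8
gripper_force: 50.0
```

{"name": "send_rows", "arguments": {"motion": [{"tx": 0, "ty": 0, "tz": 0.01, "rx": 0, "ry": 0, "rz": 0, "gripper": 1}, {"tx": 0, "ty": 0, "tz": 0.01, "rx": 0, "ry": 0, "rz": 0, "gripper": 1}, {"tx": 0, "ty": 0, "tz": 0.01, "rx": 0, "ry": 0, "rz": 0, "gripper": 1}, {"tx": 0, "ty": 0, "tz": 0.01, "rx": 0, "ry": 0, "rz": 0, "gripper": 1}, {"tx": 0, "ty": 0, "tz": 0.01, "rx": 0, "ry": 0, "rz": 0, "gripper": 1}, {"tx": 0, "ty": 0, "tz": 0.01, "rx": 0, "ry": 0, "rz": 0, "gripper": 1}, {"tx": 0, "ty": 0, "tz": 0.01, "rx": 0, "ry": 0, "rz": 0, "gripper": 1}, {"tx": 0, "ty": 0, "tz": 0.01, "rx": 0, "ry": 0, "rz": 0, "gripper": 1}, {"tx": 0, "ty": 0, "tz": 0, "rx": 0, "ry": 0, "rz": 0, "gripper": 1}, {"tx": 0, "ty": 0, "tz": 0, "rx": 0, "ry": 0, "rz": 0, "gripper": 1}]}}

```text
time_s: 21.52
ee_pos: [497.9, -175.2, 93.7]
ee_rot: [180.0, 0.0, 92.2]
force: [-0.3, -0.3, -1.5]
gripper_width: 17.4
gripper_force: 50.0
```

{"name": "send_rows", "arguments": {"motion": [{"tx": 0, "ty": 0, "tz": 0.004, "rx": 0, "ry": 0, "rz": 0, "gripper": 1}, {"tx": 0, "ty": 0, "tz": 0.004, "rx": 0, "ry": 0, "rz": 0, "gripper": 1}, {"tx": 0, "ty": 0, "tz": 0.002, "rx": 0, "ry": 0, "rz": 0, "gripper": 1}, {"tx": 0, "ty": 0, "tz": 0.002, "rx": 0, "ry": 0, "rz": 0, "gripper": 1}, {"tx": 0, "ty": 0, "tz": 0.002, "rx": 0, "ry": 0, "rz": 0, "gripper": 1}, {"tx": 0, "ty": 0, "tz": 0, "rx": 0, "ry": 0, "rz": 0, "gripper": 1}, {"tx": 0, "ty": 0, "tz": 0, "rx": 0, "ry": 0, "rz": 0, "gripper": 1}]}}

```text
time_s: 22.4
ee_pos: [497.9, -175.2, 86.9]
ee_rot: [180.0, 0.0, 92.2]
force: [-1.0, 0.1, 2.3]
gripper_width: 18.1
gripper_force: 50.0
```

The collar is seated at the original height (86.9 mm, +2–3 N). I'll let go and wait before lifting.

{"name": "send_rows", "arguments": {"motion": [{"tx": 0, "ty": 0, "tz": 0, "rx": 0, "ry": 0, "rz": 0, "gripper": 0.4}, {"tx": 0, "ty": 0, "tz": 0, "rx": 0, "ry": 0, "rz": 0, "gripper": 0}, {"tx": 0, "ty": 0, "tz": 0, "rx": 0, "ry": 0, "rz": 0, "gripper": -0.5}, {"tx": 0, "ty": 0, "tz": 0, "rx": 0, "ry": 0, "rz": 0, "gripper": -1}, {"tx": 0, "ty": 0, "tz": 0, "rx": 0, "ry": 0, "rz": 0, "gripper": -1}, {"tx": 0, "ty": 0, "tz": 0, "rx": 0, "ry": 0, "rz": 0, "gripper": -1}, {"tx": 0, "ty": 0, "tz": 0, "rx": 0, "ry": 0, "rz": 0, "gripper": -1}]}}

```text
time_s: 23.28
ee_pos: [497.8, -175.2, 86.6]
ee_rot: [180.0, 0.0, 92.2]
force: [0.6, -0.2, 0.2]
gripper_width: 84.7
gripper_force: 0.0
```

{"name": "send_rows", "arguments": {"motion": [{"tx": 0, "ty": 0, "tz": -0.03, "rx": 0, "ry": 0, "rz": 0, "gripper": -1}, {"tx": 0, "ty": 0, "tz": -0.05, "rx": 0, "ry": 0, "rz": 0, "gripper": -1}, {"tx": 0, "ty": 0, "tz": -0.08, "rx": 0, "ry": 0, "rz": 0, "gripper": -1}, {"tx": 0, "ty": 0, "tz": -0.08, "rx": 0, "ry": 0, "rz": 0, "gripper": -1}, {"tx": 0, "ty": 0, "tz": -0.06, "rx": 0, "ry": 0, "rz": 0, "gripper": -1}, {"tx": -0.06, "ty": 0, "tz": -0.05, "rx": 0, "ry": 0, "rz": 0, "gripper": -1}, {"tx": -0.08, "ty": 0, "tz": 0, "rx": 0, "ry": 0, "rz": 0, "gripper": -1}, {"tx": 0, "ty": 0, "tz": 0, "rx": 0, "ry": 0, "rz": 0, "gripper": -1}, {"tx": 0, "ty": 0, "tz": 0, "rx": 0, "ry": 0, "rz": 0, "gripper": -1}]}}

```text
time_s: 24.4
ee_pos: [500.2, -244.6, 262.0]
ee_rot: [180.0, -0.0, 92.2]
force: [0.4, 0.2, 0.4]
gripper_width: 91.4
gripper_force: 0.0
```

Run:
```python
from h import *
w=grab('wrist'); g=grab('side')
u,v=map(int,proj(g,[533,204,50])); a=cv2.resize(g['frame'][v-50:v+50,u-50:u+50],(400,400),interpolation=2)
u,v=map(int,proj(g,[498,-175,90])); print(u,v); b=cv2.resize(g['frame'][v-50:v+50,u-50:u+50],(400,400),interpolation=2)
cv2.imwrite('pics/e.png',np.hstack([a,b])[:,:,::-1]); 
u,v=map(int,proj(w,[498,-175,128])); print(u,v)
if v>40: save(w,'e2.png',(u-60,max(v-60,0),u+60,v+60),4)
```

```text
352 199
324 136
```

View pics/e.png

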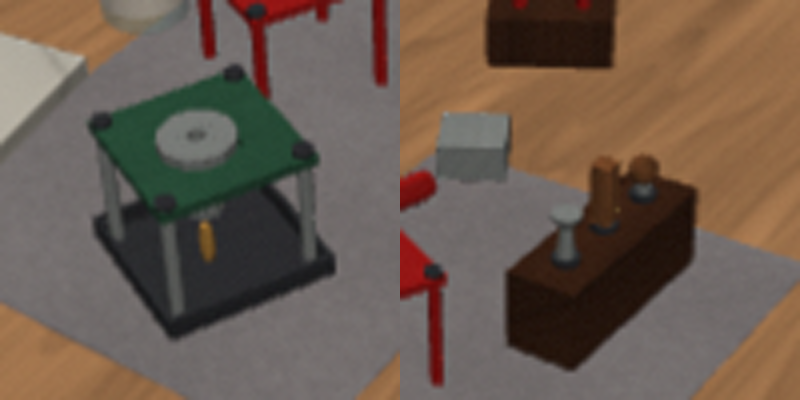

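View pics/e2.png

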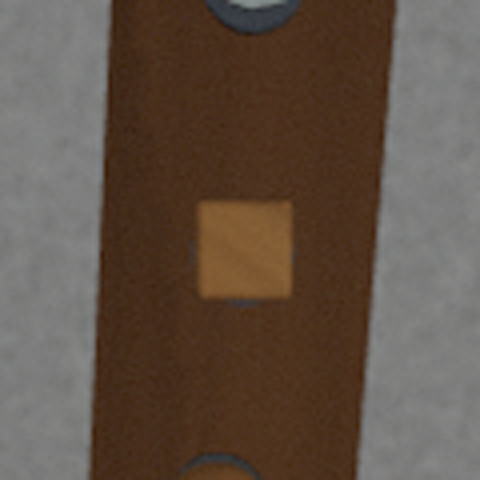

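The ingot is in the tray under the sleeve, at crop (207,240). The drift stands upright and fully down in the middle hole, with its handle square at crop (245,249). The bystander punches are in place, so I'll hand in.

```bash
python3 -c "
from workcell import env
print(env.job_done())"
```

```text
the job is handed in; nothing more can be done
None
```

I pressed the ingot out into the stand's tray, stood the drift back fully down in its hole, let go of it, and handed the job in at about 24 s; no verdict came back.

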